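# Find and shim the rocking corner of a mixer plate

## Task

The lab mixer's plate rocks because one of its four feet is slack. With the fingertips, press down on the plate's corners one at a time until you find the one that sinks, then press the orange shim tab beside that corner down flat. Leave the other three tabs as they stand, do not lift or shift the plate, and leave everything else alone.

Things in the scene. Friction and masses are not known exactly. Their poses are not given: they have to be found in the camera images.
- stand: Fixed grey slab 210 (x) by 300 (y) by 10 mm on the bench; origin at the centre of its underside, x away from the robot, y left, yaw within 0.3. On it stand four rubber feet 26 mm high at x, y = +-75 mm and four orange shim tabs. One foot, a different one each run, not to be told by eye, is slack: it yields 4.5 mm on a soft spring.
- plate: Loose aluminium plate 190 x 190 x 10 mm, 1.6 kg with a low white mixer fastened at its middle (85 x 85 mm, its top 73 mm above the plate's underside); rests on the four feet, underside 36 mm and top face 46 mm above the bench. Origin at the centre of the underside; axes as the stand's.
- corner_a (a point): Point on the plate's top face above the front left foot (seen from the robot; front = nearer), a blue disc 20 mm across, 20 mm in from both edges. Press down here to try this corner: a sound one stays put, the slack one sinks about 4.5 mm under 6 N, throwing up its shim tab, and springs back when let go.
- corner_b (a point): Point on the plate's top face above the front right foot (seen from the robot; front = nearer), a blue disc 20 mm across, 20 mm in from both edges. Press down here to try this corner: a sound one stays put, the slack one sinks about 4.5 mm under 6 N, throwing up its shim tab, and springs back when let go.
- corner_c (a point): Point on the plate's top face above the rear left foot (seen from the robot; front = nearer), a blue disc 20 mm across, 20 mm in from both edges. Press down here to try this corner: a sound one stays put, the slack one sinks about 4.5 mm under 6 N, throwing up its shim tab, and springs back when let go.
- corner_d (a point): Point on the plate's top face above the rear right foot (seen from the robot; front = nearer), a blue disc 20 mm across, 20 mm in from both edges. Press down here to try this corner: a sound one stays put, the slack one sinks about 4.5 mm under 6 N, throwing up its shim tab, and springs back when let go.
- tab_a (a joint): Angle (rad) of the front left shim tab, an orange flap 22 mm wide, 6 mm thick: 0 = flat (hard stop, shim tight), 0.95 = fully up. Starts at 0.42 to 0.52; thrown up to about 0.8 when its corner sinks. Stays where left; under 1 N turns it. Hinge along the stand's x at x = -70, y = +90, 16 mm above the bench; the flap reaches 46 mm out to +y.
- tab_a_end (a point): Point on the upper face of the front left tab, 34 mm out from its hinge, moving with the tab: the place to press it down. When the tab is flat this point is 19 mm above the bench and 29 mm outside the plate's edge.
- tab_b (a joint): Angle (rad) of the front right shim tab, an orange flap 22 mm wide, 6 mm thick: 0 = flat (hard stop, shim tight), 0.95 = fully up. Starts at 0.42 to 0.52; thrown up to about 0.8 when its corner sinks. Stays where left; under 1 N turns it. Hinge along the stand's x at x = -70, y = -90, 16 mm above the bench; the flap reaches 46 mm out to -y.
- tab_b_end (a point): Point on the upper face of the front right tab, 34 mm out from its hinge, moving with the tab: the place to press it down. When the tab is flat this point is 19 mm above the bench and 29 mm outside the plate's edge.
- tab_c (a joint): Angle (rad) of the rear left shim tab, an orange flap 22 mm wide, 6 mm thick: 0 = flat (hard stop, shim tight), 0.95 = fully up. Starts at 0.42 to 0.52; thrown up to about 0.8 when its corner sinks. Stays where left; under 1 N turns it. Hinge along the stand's x at x = +70, y = +90, 16 mm above the bench; the flap reaches 46 mm out to +y.
- tab_c_end (a point): Point on the upper face of the rear left tab, 34 mm out from its hinge, moving with the tab: the place to press it down. When the tab is flat this point is 19 mm above the bench and 29 mm outside the plate's edge.
- tab_d (a joint): Angle (rad) of the rear right shim tab, an orange flap 22 mm wide, 6 mm thick: 0 = flat (hard stop, shim tight), 0.95 = fully up. Starts at 0.42 to 0.52; thrown up to about 0.8 when its corner sinks. Stays where left; under 1 N turns it. Hinge along the stand's x at x = +70, y = -90, 16 mm above the bench; the flap reaches 46 mm out to -y.
- tab_d_end (a point): Point on the upper face of the rear right tab, 34 mm out from its hinge, moving with the tab: the place to press it down. When the tab is flat this point is 19 mm above the bench and 29 mm outside the plate's edge.
- jar: Small clear jar with a green cap, 24 mm across, 30 mm high, standing on the plate between its two front corners; a bystander. Origin at the underside, centre.
- hexkey: Dark steel hex key 55 x 20 mm, 5 mm thick, lying on the slab between the two right tabs; a bystander. Origin at the underside, mid long leg.
- tipbox: Red tip box 120 x 85 x 60 mm to the left of the stand; a bystander. Origin at the underside, centre.
- tuberack: Green rack 90 x 140 x 58 mm with yellow-capped tubes, right of the stand; a bystander. Origin at the underside, centre.
- spinner: Round green mini centrifuge 110 mm across, 88 mm high, clear dome, beside the stand on the right; a bystander. Origin at the underside, centre.
- bottle: Amber bottle, 60 mm across, 130 mm high, blue cap, beside the stand on the left; a bystander. Origin at the underside, centre.

How it is judged:
By the outcome, as a careful person would: the job done as asked, in the order asked, and still so for the second after the job is handed in, with the robot touching nothing.
It also fails if it takes over 56 s, if anything falls off the work surface, if the arm or the gripper's body presses on something with over 40 N, if the wrist force passes 120 N, or if a joint passes its speed limit or range.

## Robot

A 7-joint arm with a two-finger parallel gripper is mounted at the origin on the work surface. World frame = base frame: x ahead of the robot, y to its left, z up, the work surface at z = 0. Lengths are in mm, angles in rad, forces in N, time in s.
With the tool pointing down it reaches from about 400 to 875 mm from the base axis. Payload 4.4 kg.
Tool frame: the origin (TCP) lies at the very end of the fingers, on their centre line; the grasp point (between the pads) lies 19 mm behind it (ctrl.grasp_offset is the distance from the TCP to the grasp point, in mm); z points along the fingers, y is the line along which they close (so a half turn about z gives the same grasp; the last joint's range is limited). The gripper opens to 85 mm and grips with 20 to 120 N. Pads are 22 mm wide; open, the fingers measure 114 mm over their backs; the gripper's body (76 mm by 85 mm) begins 54 mm behind the grasp point. The pads swing forward as they close: fully open they stand 13 mm farther back than shut.
Start: joints at [-1.259, 0.628, 0.038, 1.517, -0.027, 0.996, -0.02], TCP at [239.747, 604.185, 231.313] pointing down, gripper open.
Joint ranges: [-3.06, 3.06], [-0.37, 2.12], [-1.25, 1.32], [0.18, 2.47], [-1.1, 4.24], [0.23, 1.98], [-2.94, 2.94]. Speed limits (rad/s): [2.57, 2.57, 3.14, 3.14, 3.14, 3.14, 3.14].

## Interface

Orientations are given as [roll, pitch, yaw] about the fixed x, y, z axes, in that order (R = Rz(yaw) Ry(pitch) Rx(roll)).
In Python, from cell import status, cams, ctrl gives the robot as it stands.
- The arm moves only by the tool move_arm, never from a script. Its argument "plan" is a list of rows, each a list of 3 entries, a list of its own where there are three numbers: the shift along the world's x, y, z in mm, then the turn, a rotation vector about the world's x, y, z in degrees, then the opening, from 0 (shut) to 1 (fully open). In form: [[[x, y, z], [wx, wy, wz], gripper], ...]. A call has 1 to 10 rows; each row shifts and turns the commanded pose from where the row before left it; what a row does not reach is not made up. A row lasts 1/8 s, in which the tool goes at most 62.5 mm and 10.7 degrees, less where a joint would pass 70% of its speed; a pose out of reach is approached as far as the arm can. A call with a gripper value outside its range is refused whole. The fingers move at their own pace and stop on an object; the grip force is fixed at half the most. Time passes only in rows, so rows that do not move let the fingers close. It gives the time, the measured TCP pose, the force, the opening and the grip force at its end, in the units of the state.
- status.read_state(): the state, without advancing time (a new reading comes with each control period).
- cams.get_image(name): name is "side" or "top"; returns the picture (400x640x3 uint8, blue, green, red); there is no depth.
- cams.camera_params(name): a dict with "K" (3x3 intrinsics, pixels), "pose" (4x4, takes a point from camera to world coordinates). Camera axes: x right, y down, z forward; pixel columns grow to the right and rows downward; lengths in mm; the calibration is good to about 2 mm. A picture is of the moment at which its call begins. camera_params takes no time and is no camera call.
- ctrl.finish_job(): hands the job in; it is judged then, once.
The state is a dict: "clock": time; "qpos": joint angles; "qd": joint speeds; "tau": joint torques, N m; "eef_pos": TCP position; "tool_rot": TCP orientation; "force": force on the tool from outside, world axes, zero at the start; "torque": the same for the moment, N m; "width": finger opening in mm; "gripper_force": force on a finger pad.
Only numpy, scipy, OpenCV 4.12 (cv2) and the standard library are available. Lean on these libraries where they do the work, as an engineer would, in place of code of your own. Each camera call takes 0.05 s, during which the arm holds its last target. There are 200 camera calls.

## Working session

There is one attempt and no reset: what is moved stays moved. The work goes in short steps, Python scripts to look and compute and a tool call to move; the robot and the scene stay as the last step left them, time stands still between calls to the robot, and variables do not carry over. Pictures are saved under pics/ and viewed, at most 10 in all, crops included, and the job is handed in when it is done.

Besides the shell and the picture viewer there is one more tool, called after "Call:" by a JSON object that holds its "op" and its "data", one argument or row to a line. move_arm: Moves the arm, as the interface text tells. Its arguments: {"type":"object","properties":{"plan":{"type":"array","items":{"type":"array"}}},"required":["plan"]}

```bash
mkdir -p pics; ls; python3 - <<'E'
from cell import status,cams,ctrl
import cv2
for n in("top","side"):
    cv2.imwrite(f"pics/{n}0.png",cams.get_image(n)); p=cams.camera_params(n); print(n,p["K"].tolist(),p["pose"].round(4).tolist())
s=status.read_state();print(s["clock"],s["eef_pos"],s["tool_rot"],s["force"],s["width"])
E
```

```text
pics
top [[451.27097527183577, 0.0, 327.6526469806551], [0.0, 451.27097527183577, 194.24448172631963], [0.0, 0.0, 1.0]] [[-0.0032, -0.9815, 0.1915, 346.3321], [-1.0, 0.0043, 0.0051, 12.1417], [-0.0058, -0.1914, -0.9815, 1179.116], [0.0, 0.0, 0.0, 1.0]]
side [[481.90084856901973, 0.0, 314.53418815791554], [0.0, 481.90084856901973, 205.77283309145872], [0.0, 0.0, 1.0]] [[0.8379, -0.3336, 0.432, 106.039], [-0.5453, -0.5453, 0.6366, -680.9281], [0.0232, -0.769, -0.6389, 736.695], [0.0, 0.0, 0.0, 1.0]]
0.1 [239.53511113 603.66517189 230.47514071] [-3.13989309e+00  2.72149591e-05  2.76382516e+00] [ 0.44556375  0.21472875 -0.35500038] 85.55633740965278
```

View pics/top0.png

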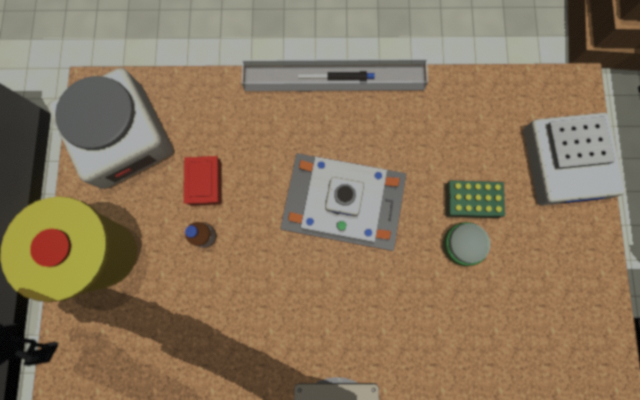

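View pics/side0.png

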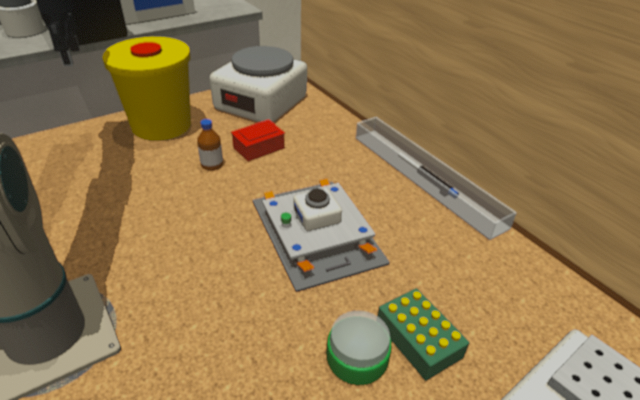

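The top view shows the discs at about c(321,165), d(378,175), a(310,221) and b(368,232), with the tabs just outside the plate's left and right edges. The jar is at (341,226). The side view shows the same layout with the right-hand tabs raised.

```bash
cat > h.py <<'E'
from cell import status,cams,ctrl
import cv2,numpy as np
def ray(n,u,z):
    p=cams.camera_params(n);T=np.array(p["pose"]);d=T[:3,:3]@np.linalg.inv(p["K"])@[u[0],u[1],1]
    return T[:3,3]+d*(z-T[2,3])/d[2]
def proj(n,X):
    p=cams.camera_params(n);T=np.array(p["pose"]);c=np.array(p["K"])@(T[:3,:3].T@(np.array(X)-T[:3,3]));return c[:2]/c[2]
def blobs(img,lo,hi,box,sat=120):
    h=cv2.cvtColor(img,cv2.COLOR_BGR2HSV);m=cv2.inRange(h,(lo,sat,60),(hi,255,255))
    k=np.zeros_like(m);x0,y0,x1,y1=box;k[y0:y1,x0:x1]=m[y0:y1,x0:x1]
    n,l,s,c=cv2.connectedComponentsWithStats(k);return [(c[i].round(2),s[i,4]) for i in range(1,n) if s[i,4]>8]
E
python3 - <<'E'
from h import *
B={"top":(270,140,420,260),"side":(240,170,400,300)}
for n in B:
    im=cv2.imread(f"pics/{n}0.png")
    for nm,lo,hi,z,s in(("blue",100,130,46,120),("orange",3,16,30,190)):
        print(n,nm)
        for c,a in blobs(im,lo,hi,B[n],s): print(c,a,ray(n,c,z).round(1)[:2])
im=cv2.imread("pics/side0.png")[165:295,240:400];cv2.imwrite("pics/s1.png",cv2.resize(im,None,fx=4.5,fy=4.5,interpolation=2))
E
```

```text
top blue
[320.78 164.5 ] 18 [646.   35.5]
[378. 175.] 21 [ 617.3 -112. ]
[309.5 221. ] 22 [498.6  64.1]
[368. 232.] 21 [470.1 -83.2]
top orange
side blue
[334.12 188.94] 16 [646.   35.1]
[273. 203.] 17 [498.6  64.4]
[362.73 229.42] 26 [ 617.6 -112.1]
[296.19 246.94] 31 [469.9 -82.9]
side orange
[367.31 247.59] 88 [ 603.4 -148.6]
[304.7  264.74] 89 [ 466.5 -121.1]
```

Call:
{"op": "move_arm", "data": {
  "plan": [
    [[21.6, -45, 0], [0, 0, 1.05], 0],
    [[21.6, -45, 0], [0, 0, 1.05], 0],
    [[21.6, -45, 0], [0, 0, 1.05], 0],
    [[21.6, -45, 0], [0, 0, 1.05], 0],
    [[21.6, -45, 0], [0, 0, 1.05], 0],
    [[21.6, -45, 0], [0, 0, 1.05], 0],
    [[21.6, -45, 0], [0, 0, 1.05], 0],
    [[21.6, -45, 0], [0, 0, 1.05], 0],
    [[21.6, -45, 0], [0, 0, 1.05], 0],
    [[21.6, -45, 0], [0, 0, 1.05], 0]
  ]
}}

```text
clock: 1.35
eef_pos: [456.1, 152.7, 231.2]
tool_rot: [-3.142, -0.0, 2.948]
force: [0.4, 0.8, -0.6]
width: -0.0
gripper_force: 0.0
```

View pics/s1.png

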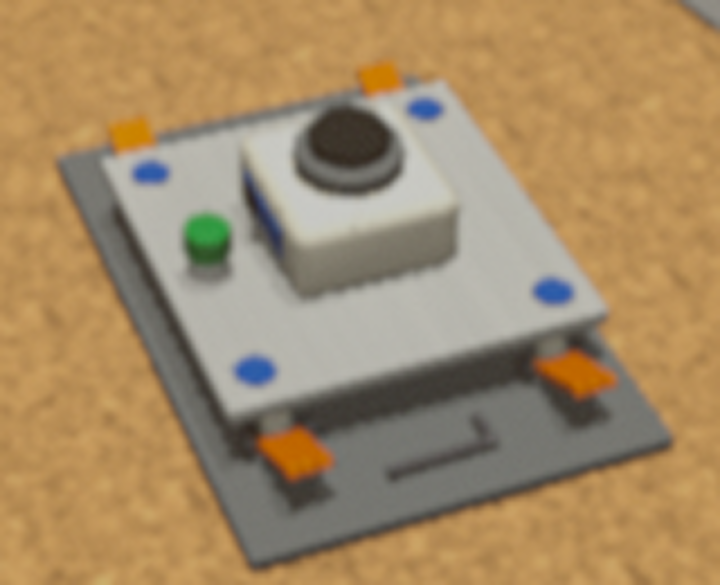

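Call:
{"op": "move_arm", "data": {
  "plan": [
    [[21.5, -45, 0], [0, 0, 0], 0],
    [[21.4, -45, -20], [0, 0, 0], 0],
    [[0, 0, -45], [0, 0, 0], 0],
    [[0, 0, -45], [0, 0, 0], 0],
    [[0, 0, -41], [0, 0, 0], 0],
    [[0, 0, -12], [0, 0, 0], 0],
    [[0, 0, 0], [0, 0, 0], 0],
    [[0, 0, 0], [0, 0, 0], 0]
  ]
}}

```text
clock: 2.35
eef_pos: [499.8, 64.4, 69.6]
tool_rot: [3.141, 0.002, 2.947]
force: [-0.7, 0.4, -0.7]
width: 0.0
gripper_force: 0.0
```

Call:
{"op": "move_arm", "data": {
  "plan": [
    [[-1, 0, -10], [0, 0, 0], 0],
    [[0, 0, -8], [0, 0, 0], 0],
    [[0, 0, -2], [0, 0, 0], 0],
    [[0, 0, -1], [0, 0, 0], 0],
    [[0, 0, 0], [0, 0, 0], 0]
  ]
}}

```text
clock: 2.98
eef_pos: [497.7, 64.2, 47.3]
tool_rot: [3.142, 0.0, 2.947]
force: [1.5, 0.4, 0.2]
width: -0.2
gripper_force: 0.0
```

Call:
{"op": "move_arm", "data": {
  "plan": [
    [[0, 0, -1], [0, 0, 0], 0],
    [[0, 0, -1], [0, 0, 0], 0],
    [[0, 0, 0], [0, 0, 0], 0]
  ]
}}

```text
clock: 3.35
eef_pos: [497.8, 64.2, 46.1]
tool_rot: [3.141, 0.001, 2.947]
force: [-2.1, 0.4, 7.4]
width: 0.0
gripper_force: 3.8
```

Call:
{"op": "move_arm", "data": {
  "plan": [
    [[0, 0, -0.7], [0, 0, 0], 0],
    [[0, 0, 0], [0, 0, 0], 0],
    [[0, 0, 0], [0, 0, 0], 0]
  ]
}}

```text
clock: 3.72
eef_pos: [497.8, 64.2, 46.0]
tool_rot: [3.141, 0.001, 2.947]
force: [-1.7, -0.3, 14.4]
width: -0.2
gripper_force: 7.3
```

```bash
python3 - <<'E'
from h import *
s=status.read_state();print(s["eef_pos"],s["force"])
E
```

```text
[497.80540863  64.2083343   45.96771369] [-1.69855354 -0.26332648 14.3534693 ]
```

Corner a is sound: 14 N with no sinking. Next is b, lifting over the jar.

Call:
{"op": "move_arm", "data": {
  "plan": [
    [[0, 0, 25], [0, 0, 0], 0],
    [[0, 0, 45], [0, 0, 0], 0],
    [[-9.2, -49, 0], [0, 0, 0], 0],
    [[-9.2, -49, 0], [0, 0, 0], 0],
    [[-9.2, -49.3, 0], [0, 0, 0], 0],
    [[0, 0, -40], [0, 0, 0], 0],
    [[0, 0, -20], [0, 0, 0], 0],
    [[0, 0, -6], [0, 0, 0], 0],
    [[0, 0, 0], [0, 0, 0], 0]
  ]
}}

```text
clock: 4.85
eef_pos: [470.1, -83.0, 48.7]
tool_rot: [3.142, -0.0, 2.947]
force: [-0.1, -0.3, 0.5]
width: 0.1
gripper_force: 0.0
```

Call:
{"op": "move_arm", "data": {
  "plan": [
    [[0, 0, -2], [0, 0, 0], 0],
    [[0, 0, -1], [0, 0, 0], 0],
    [[0, 0, -0.8], [0, 0, 0], 0],
    [[0, 0, 0], [0, 0, 0], 0],
    [[0, 0, 0], [0, 0, 0], 0]
  ]
}}

```text
clock: 5.48
eef_pos: [470.5, -83.1, 46.0]
tool_rot: [3.141, 0.001, 2.947]
force: [-1.1, 0.2, 9.1]
width: 0.0
gripper_force: 5.0
```

b is sound: 9 N at z = 46.0. Next is d.

Call:
{"op": "move_arm", "data": {
  "plan": [
    [[0, 0, 15], [0, 0, 0], 0],
    [[0, 0, 35], [0, 0, 0], 0],
    [[49, -9.6, 0], [0, 0, 0], 0],
    [[49, -9.6, 0], [0, 0, 0], 0],
    [[49, -9.6, 0], [0, 0, 0], 0],
    [[0, 0, -30], [0, 0, 0], 0],
    [[0, 0, -14], [0, 0, 0], 0],
    [[0, 0, -2.5], [0, 0, 0], 0],
    [[0, 0, 0], [0, 0, 0], 0]
  ]
}}

```text
clock: 6.6
eef_pos: [616.9, -111.9, 49.0]
tool_rot: [3.142, 0.0, 2.947]
force: [0.7, -0.5, -0.7]
width: 0.1
gripper_force: 0.0
```

Call:
{"op": "move_arm", "data": {
  "plan": [
    [[0, 0, -1.5], [0, 0, 0], 0],
    [[0, 0, -1], [0, 0, 0], 0],
    [[0, 0, -0.8], [0, 0, 0], 0],
    [[0, 0, 0], [0, 0, 0], 0],
    [[0, 0, 0], [0, 0, 0], 0]
  ]
}}

```text
clock: 7.22
eef_pos: [617.3, -112.0, 45.2]
tool_rot: [3.142, 0.001, 2.947]
force: [0.4, 0.1, 2.0]
width: 0.1
gripper_force: 0.9
```

Call:
{"op": "move_arm", "data": {
  "plan": [
    [[0, 0, -1], [0, 0, 0], 0],
    [[0, 0, -1], [0, 0, 0], 0],
    [[0, 0, -1], [0, 0, 0], 0],
    [[0, 0, -1], [0, 0, 0], 0],
    [[0, 0, 0], [0, 0, 0], 0],
    [[0, 0, 0], [0, 0, 0], 0]
  ]
}}

```text
clock: 7.98
eef_pos: [617.5, -112.2, 41.7]
tool_rot: [-3.141, 0.001, 2.947]
force: [0.5, -0.9, 8.3]
width: 0.0
gripper_force: 4.0
```

```bash
python3 - <<'E'
from h import *
im=cams.get_image("side")[165:295,240:400];cv2.imwrite("pics/s2.png",cv2.resize(im,None,fx=4.5,fy=4.5,interpolation=2))
E
```

```text
(no output)
```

View pics/s2.png

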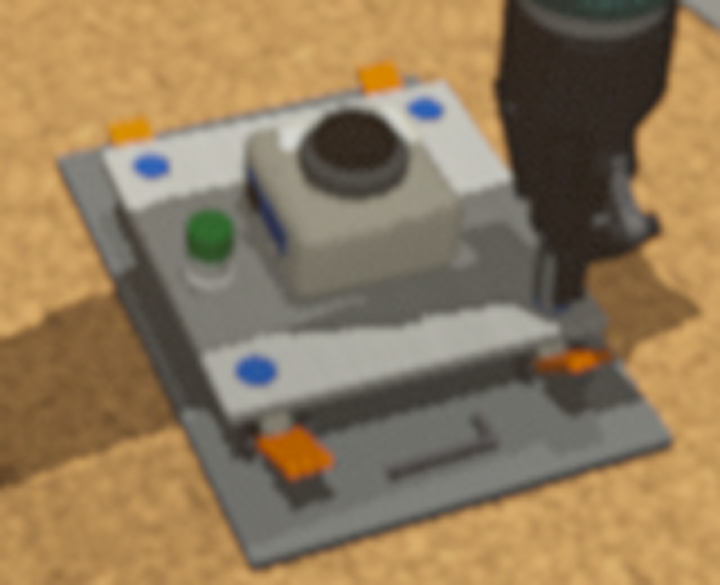

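Tab d has sprung up at crop (572,360), and corner d sank 4.3 mm at 8 N, so d is the slack corner. I'll release it gently and move over tab d.

Call:
{"op": "move_arm", "data": {
  "plan": [
    [[0, 0, 2], [0, 0, 0], 0],
    [[0, 0, 2], [0, 0, 0], 0],
    [[0, 0, 6], [0, 0, 0], 0],
    [[0, 0, 35], [0, 0, 0], 0],
    [[-7.5, -24.5, 0], [0, 0, 0], 0],
    [[-7.5, -24, 0], [0, 0, 0], 0],
    [[0, 0, -20], [0, 0, 0], 0],
    [[0, 0, 0], [0, 0, 0], 0]
  ]
}}

```text
clock: 9.02
eef_pos: [600.3, -158.5, 63.7]
tool_rot: [3.14, -0.005, 2.948]
force: [-0.4, 0.4, 0.4]
width: -0.2
gripper_force: 0.0
```

Call:
{"op": "move_arm", "data": {
  "plan": [
    [[1.5, -1.5, -6], [0, 0, 0], 0],
    [[0, 0, -6], [0, 0, 0], 0],
    [[0, 0, -6], [0, 0, 0], 0],
    [[0, 0, -6], [0, 0, 0], 0],
    [[0, 0, -6], [0, 0, 0], 0],
    [[0, 0, -6], [0, 0, 0], 0],
    [[0, 0, -3], [0, 0, 0], 0],
    [[0, 0, 0], [0, 0, 0], 0]
  ]
}}

```text
clock: 10.02
eef_pos: [603.4, -161.7, 26.7]
tool_rot: [3.141, -0.001, 2.947]
force: [-1.2, 0.5, -0.2]
width: 0.2
gripper_force: 0.0
```

Call:
{"op": "move_arm", "data": {
  "plan": [
    [[0, 0, -3], [0, 0, 0], 0],
    [[0, 0, -2], [0, 0, 0], 0],
    [[0, 0, -1], [0, 0, 0], 0],
    [[0, 0, -1], [0, 0, 0], 0],
    [[0, 0, -1], [0, 0, 0], 0],
    [[0, 0, 0], [0, 0, 0], 0]
  ]
}}

```text
clock: 10.78
eef_pos: [603.6, -161.9, 19.1]
tool_rot: [-3.142, 0.0, 2.947]
force: [-0.9, -0.1, 0.6]
width: 0.1
gripper_force: 0.5
```

Call:
{"op": "move_arm", "data": {
  "plan": [
    [[0, 0, -0.6], [0, 0, 0], 0],
    [[0, 0, -0.5], [0, 0, 0], 0],
    [[0, 0, 0], [0, 0, 0], 0],
    [[0, 0, 0], [0, 0, 0], 0]
  ]
}}

```text
clock: 11.28
eef_pos: [603.6, -162.0, 18.8]
tool_rot: [-3.142, 0.0, 2.947]
force: [-1.1, 0.6, 7.6]
width: 0.1
gripper_force: 3.9
```

Hard stop reached: 7.6 N at z = 18.8. Now I'll lift off and back away so the cameras can see.

Call:
{"op": "move_arm", "data": {
  "plan": [
    [[0, 0, 4], [0, 0, 0], 0],
    [[0, 0, 30], [0, 0, 0], 0],
    [[0, 0, 50], [0, 0, 0], 0],
    [[0, 0, 50], [0, 0, 0], 0],
    [[20, -40, 30], [0, 0, 0], 0],
    [[20, -40, 0], [0, 0, 0], 0],
    [[20, -40, 0], [0, 0, 0], 0],
    [[0, 0, 0], [0, 0, 0], 0]
  ]
}}

```text
clock: 12.28
eef_pos: [663.2, -287.0, 181.2]
tool_rot: [-3.138, 0.001, 2.942]
force: [-1.1, 0.2, -0.5]
width: -0.4
gripper_force: 0.0
```

```bash
python3 - <<'E'
from h import *
a=cams.get_image("side")[165:295,240:400];t=cams.get_image("top")
b=t[140:260,275:415]
f=lambda i:cv2.resize(i,(390,340),interpolation=2)
cv2.imwrite("pics/s3.png",np.hstack([f(a),f(b)]))
for n,im in(("top",t),):
    for c,k in blobs(im,100,130,(270,140,420,260)): print(c,k,ray(n,c,46).round(1)[:2])
E
```

```text
[320.78 164.5 ] 18 [646.   35.5]
[378. 175.] 21 [ 617.3 -112. ]
[309.35 221.  ] 20 [498.6  64.5]
```

View pics/s3.png

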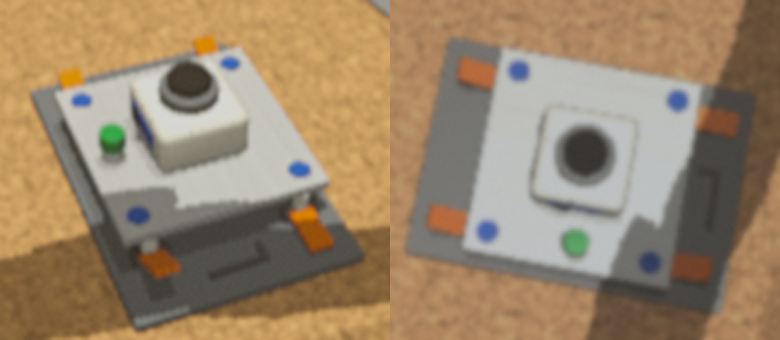

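The side view shows tab d lying flat at (312,230). The other three tabs still stand up, and the plate, jar and hex key have not moved.

```bash
python3 -c "
from cell import ctrl
print(ctrl.finish_job())"
```

```text
the job is handed in; nothing more can be done
None
```

The slack foot was at the rear right (corner d); its shim tab is pressed down flat, the other three tabs and the plate were left as they stood, and the job is handed in at about 12 s.

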